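Close a gate-lever bench clamp on an oak block

TASK

Close the bench clamp on the oak block lying in it: take the lever with the black ball knob from its parked end, at the front, through the zigzag slot of the gate plate (forward, right, forward, left) until it sits fully in the last notch, far left. Then let go; the lever stays in that notch and the block lies flat and square between the jaws.

Things in the scene. Friction and masses are not known exactly. Their poses are not given: they have to be found in the camera images.
- clamp: Bench clamp fixed to the table, base plate 300 x 150 x 12 mm. Origin on the table below the lever's pivot; x from its front (grey lever housing, 150 x 120 mm round the origin) to its back (jaws), y to its left. The pivot is at (0, 0, 20) mm. Behind the housing two jaws 130 mm wide, tops at z = 63 mm: a moving one and a fixed one, its face at x = 173.5 mm.
- gate_center (a point): Middle of the upper face of the aluminium gate plate, clamp (0, 0, 134) mm, same axes as the clamp. The slot is 18 mm wide, the lever shaft 12 mm (3 mm play each side; it cannot lift out). Slot centre line 4 mm below this face, x, y in mm: parked (-32, 16), (0, 16), (0, -16), (32, -16), last notch (32, 16).
- knob (a point): Centre of the lever's black ball knob, 36 mm in diameter, 195 mm from the pivot. With a = lever_fore - 0.283, b = lever_across + 0.142 it lies at clamp (195 cos b sin a, 195 sin b, 20 + 195 cos b cos a) mm: along the slot about (-54, 28, 205), (0, 28, 213), (0, -28, 213), (54, -28, 205), (54, 28, 205). z axis: up along the shaft.
- lever_fore (a joint): Swing of the lever forward (clamp +x), rad: 0 parked, about 0.283 in the first cross slot, 0.566 in the far cross slot; play 0.027 either way. Light friction (about 1 N at the knob) keeps it where it is left; no spring.
- lever_across (a joint): Swing of the lever across (clamp y), rad: 0 at the left ends of the slot, about -0.284 at the right ends; play 0.027 either way. Light friction keeps it where it is left; no spring.
- jaw (a joint): Travel of the moving jaw towards the fixed jaw, m: 0 with the lever parked (opening 67.5 mm), 0.030 with the lever in the far cross slot (opening 37.5 mm). Driven by the lever's forward swing.
- block_center (a point): Centre of the loose oak block, 36 x 160 x 66 mm (its x, y, z), lying on the base plate between the jaws, long side (y) roughly along them. The closing jaw pushes it to the fixed jaw; it need not be handled.

How it is judged (in metres and radians):
On the way, in this order (a step that is already met when the one before it is completed fails the run):
1. the lever is at the right end of the first cross slot (value of joint lever_across below -0.2 rad and value of joint lever_fore between 0.2 and 0.37 rad), for 0.05 s.
2. the lever is at the right end of the far cross slot (value of joint lever_across below -0.2 rad and value of joint lever_fore above 0.48 rad), for 0.05 s.
At the end, for the whole second after the job is handed in: The lever rests still in the last notch, far left (lever_fore > 0.50, lever_across > -0.08 rad); the jaw is closed by over 26 mm; the block's centre is at clamp x 147 to 162, y -50 to 50, z 38 to 52 mm, and it is upright and square to the jaws within 0.07 rad (value of joint lever_fore above 0.5 rad and value of joint lever_across above -0.08 rad and velocity of joint lever_fore between -0.05 and 0.05 rad/s and velocity of joint lever_across between -0.05 and 0.05 rad/s and value of joint jaw above 0.026 m and x of block_center in the frame of clamp between 0.147 and 0.162 m and y of block_center in the frame of clamp between -0.05 and 0.05 m and z of block_center in the frame of clamp between 0.038 and 0.052 m and angle between the y axis of block_center and the y axis of clamp, either way round below 0.07 rad and angle between block_center's own z axis and vertical below 0.07 rad); the robot touches nothing.
It also fails if it takes over 40 s, if anything falls off the work surface, if the arm or the gripper's body presses on something with over 40 N, if the wrist force passes 120 N, or if a joint passes its speed limit or range.

ROBOT

A 7-joint arm with a two-finger parallel gripper is mounted at the origin on a cart in front of the work surface, level with it; the furniture and walls round the work are solid. World frame = base frame: x ahead of the robot, y to its left, z up, the work surface at z = 0. Lengths are in mm, angles in rad, forces in N, time in s.
With the tool pointing down it reaches from about 400 to 875 mm from the base axis. Payload 19.3 kg.
Tool frame: the origin (TCP) lies at the very end of the fingers, on their centre line; the grasp point (between the pads) lies 19 mm behind it (grip_point_offset is the z of the grasp point in the tool frame, in mm); z points along the fingers, x is the direction in which the jaws open and shut, and the axes are right-handed (so a half turn about z gives the same grasp; the last joint's range is limited). The gripper opens to 85 mm and grips with 20 to 120 N. Pads are 22 mm wide; open, the fingers measure 114 mm over their backs; the gripper's body (76 mm by 85 mm) begins 54 mm behind the grasp point. The pads swing forward as they close: fully open they stand 13 mm farther back than shut.
Start: joints at [1.261, 0.521, -0.036, 1.599, 0.021, 1.021, -0.113], TCP at [148.415, -607.114, 231.291] pointing down, gripper open.
Joint ranges: [-2.91, 2.91], [-0.3, 2.13], [-1.5, 1.42], [0.17, 2.43], [-1.26, 4.41], [0.16, 1.93], [-2.52, 2.52]. Speed limits (rad/s): [1.89, 1.89, 2.39, 2.39, 3.01, 3.01, 3.01].

INTERFACE

Orientations are given as a 3x3 rotation matrix whose columns are the frame's x, y, z axes.
In Python, from workcell import movep, movel, goto_joints, open_gripper, clamp, wait, inverse_kinematics, read_state, camera, PlanningError, finish_job, grip_point_offset gives the robot as it stands. Calls block until the motion is done:
- movep(position, orientation): joint-space move of the TCP to a pose.
- movel(position, frame=None, max_speed=150, guard=None): straight line of the TCP; frame=None keeps the orientation; max_speed is the mean speed in mm/s. With guard (N) it stops when the force on the tool has changed by that much, and returns True; else False.
- goto_joints(angles): joint-space move.
- open_gripper() and clamp(): open the fingers fully, or close them until they stop; the grip force is fixed at half the most.
- wait(seconds).
- inverse_kinematics(position, orientation): joint angles nearest the present ones, or None.
- read_state(): the state.
- camera(name): name is "side" or "top"; returns a dict with "image" (480x640x3 uint8, blue, green, red), "range_z" (480x640 float32, mm along the optical axis (not along the pixel's ray), 0 where there is no reading), "fx", "fy", "cx", "cy" (pixels), "dist_coeffs" ([k1, k2, p1, p2, k3] as OpenCV has them; the pictures are not rectified), "cam_to_world" (4x4, takes a point from camera to world coordinates). Camera axes: x right, y up, looking along -z (the intrinsics and any distortion apply to the point x, -y, -z); pixel columns grow to the right and rows downward; lengths in mm; the calibration is good to about 2 mm. A picture is of the moment at which its call begins.
A pose or a line that the arm cannot do raises PlanningError and nothing moves.
- finish_job(): hands the job in, once; it reports no verdict.
The state is a dict: "time": time; "qpos": joint angles; "qvel": joint speeds; "joint_efforts": joint torques, N m; "eef_pos": TCP position; "tool_rot": TCP orientation; "ft_force": force on the tool from outside, world axes, zero at the start; "torque": the same for the moment, N m; "finger_gap": finger opening in mm.
Only numpy, scipy, OpenCV 4.12 (cv2) and the standard library are available. Lean on these libraries where they do the work, as an engineer would, in place of code of your own. Each camera call takes 0.05 s, during which the arm holds its last target.

## Working session

There is one attempt and no reset: what is moved stays moved. The work goes in short steps, each a Python script; the robot and the scene stay as the last script left them, time stands still between calls to the robot, and variables do not carry over. Pictures are saved under pics/ and viewed, and the job is handed in when it is done.

```bash
ls; mkdir -p pics; python3 - <<'E'
from workcell import *
import cv2,numpy as np
s=read_state(); print(s['time'],s['eef_pos'],s['ft_force'],s['finger_gap'],grip_point_offset)
for n in('side','top'):
    c=camera(n); cv2.imwrite(f'pics/{n}0.png',c['image']); np.savez(f'{n}0.npz',**c)
    print(n,c['fx'],c['fy'],c['cx'],c['cy'],c['dist_coeffs'],np.round(c['cam_to_world'],3).tolist())
E
```

```text
pics
0.0 [ 148.30431725 -606.80328164  230.7174318 ] [ 0.25699114  0.56590682 -1.60224858] 85.1530028014623 -18.700000000000003
side 555.86784488108 555.86784488108 317.2072423042631 242.0328447113903 [-0.10361615  0.          0.          0.          0.        ] [[-0.919, 0.232, -0.318, 351.475], [-0.393, -0.55, 0.737, 619.613], [-0.004, 0.803, 0.597, 679.26], [0.0, 0.0, 0.0, 1.0]]
top 582.9338307797608 582.9338307797608 325.94270724678506 237.83656983067849 [-0.11621001  0.          0.          0.          0.        ] [[-0.02, 0.985, -0.17, 469.336], [-0.999, -0.024, -0.023, -21.083], [-0.027, 0.169, 0.985, 974.052], [0.0, 0.0, 0.0, 1.0]]
```

View pics/side0.png

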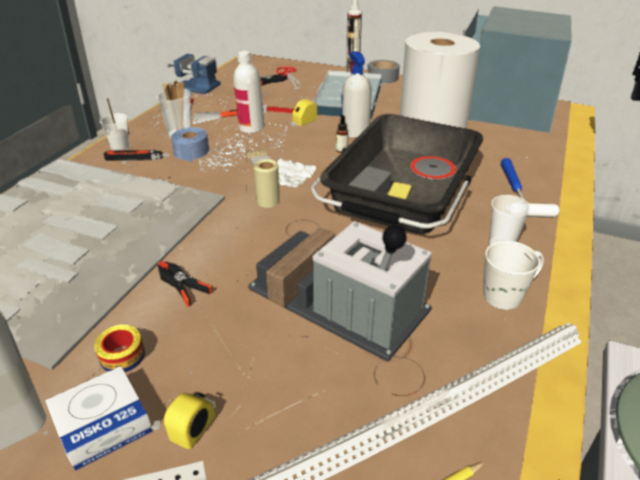

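View pics/top0.png

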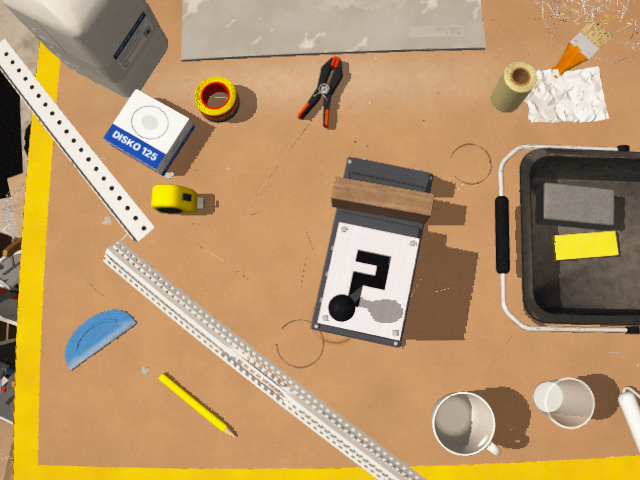

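The side view shows the clamp at about (345,285), with the knob at (396,236). In the top view the white gate plate spans about (318..422, 222..345), the knob is at (342,308) and the block at (382,200). Next I'll measure the plate, knob and block.

```bash
cat > h.py <<'E'
import numpy as np,cv2
def load(n): return dict(np.load(n,allow_pickle=True))
def K(c): return np.array([[c['fx'],0,c['cx']],[0,c['fy'],c['cy']],[0,0,1]],float)
def rays(c,uv):
    p=cv2.undistortPoints(np.array(uv,np.float64).reshape(-1,1,2),K(c),np.array(c['dist_coeffs'],float)).reshape(-1,2)
    d=np.c_[p[:,0],-p[:,1],-np.ones(len(p))]
    T=np.array(c['cam_to_world']); return T[:3,3],d@T[:3,:3].T
def on_z(c,uv,z):
    o,d=rays(c,uv); return o+d*((z-o[2])/d[:,2])[:,None]
def cloud(c):
    v,u=np.mgrid[:480,:640]; o,d=rays(c,np.c_[u.ravel(),v.ravel()])
    r=np.array(c['range_z']).ravel(); P=o+d*r[:,None]; P[r==0]=np.nan; return P.reshape(480,640,3)
def proj(c,P):
    T=np.array(c['cam_to_world']); q=(np.atleast_2d(P)-T[:3,3])@T[:3,:3]; q=q*[1,-1,-1]
    return cv2.projectPoints(q,np.zeros(3),np.zeros(3),K(c),np.array(c['dist_coeffs'],float))[0].reshape(-1,2)
def knobfit(c,box):
    u0,v0,u1,v1=box; im=c['image'][v0:v1,u0:u1]; m=(im.max(2)<45).astype(np.uint8)
    return m
def sphere(P,R=18):
    from scipy.optimize import least_squares
    f=lambda x:np.linalg.norm(P-x,axis=1)-R
    r=least_squares(f,np.nanmean(P,0)-[0,0,10],loss='soft_l1',f_scale=1); return r.x,np.sqrt(np.mean(r.fun**2))
E
python3 - <<'E'
from h import *
for n in('top','side'):
    c=load(n+'0.npz'); P=cloud(c); im=c['image'].astype(int)
    z=P[...,2]
    v,u=np.mgrid[:480,:640]
    box=((u>300)&(u<440)&(v>215)&(v<355)) if n=='top' else ((u>300)&(u<440)&(v>215)&(v<300))
    pl=box&(im.min(2)>150)
    print(n,'plate z med',np.nanmedian(z[pl]),pl.sum())
    pl=box&(abs(z-134)<8)
    hull=cv2.convexHull(np.c_[u[pl],v[pl]].astype(np.int32))
    Q=P[pl][:,:2].astype(np.float32); r=cv2.minAreaRect(Q); print('rect cloud',r)
    m=(box&(im.min(2)>110)&(im.max(2)-im.min(2)<30)).astype(np.uint8)
    k=cv2.findContours(m,cv2.RETR_EXTERNAL,cv2.CHAIN_APPROX_NONE)[0]; k=max(k,key=cv2.contourArea)
    w=on_z(c,k.reshape(-1,2),134)[:,:2].astype(np.float32); print('rect white',cv2.minAreaRect(w), cv2.boxPoints(cv2.minAreaRect(w)).round(1).tolist())
    kb=box&(z>180)&(z<240)&(im.max(2)<70)
    print('knob',kb.sum(),sphere(P[kb]))
    bk=(z>60)&(z<95)&(np.hypot(P[...,0]-590,P[...,1]+100)<140)&(im[...,2]-im[...,0]>25)
    print('block',bk.sum(),np.nanmedian(z[bk]),cv2.minAreaRect(P[bk][:,:2].astype(np.float32)),np.nanmedian(P[bk],0))
E
```

```text
top plate z med 134.34348147307003 6376
rect cloud ((551.4349365234375, -61.11266326904297), (120.57652282714844, 151.44593811035156), 76.80992889404297)
rect white ((551.560302734375, -60.02116394042969), (124.17269897460938, 151.6995086669922), 76.61429595947266) [[463.3999938964844, -102.9000015258789], [611.0, -138.0], [639.7000122070312, -17.200000762939453], [492.1000061035156, 17.899999618530273]]
knob 542 (array([508.87518174, -20.71395414, 206.16957245]), np.float64(0.8765277084050241))
block 2345 78.24035834198367 ((689.3863525390625, -90.31502532958984), (160.9738311767578, 37.76780700683594), 77.8897476196289) [686.85218519 -93.83596752  78.24035834]
side plate z med 132.84367246699782 3800
rect cloud ((548.3272705078125, -59.59922790527344), (123.69329833984375, 150.96868896484375), 76.75697326660156)
rect white ((555.0982055664062, -19.497650146484375), (200.76104736328125, 157.58900451660156), 75.9188003540039) [[454.20001220703125, -97.69999694824219], [607.0999755859375, -136.0], [655.9000244140625, 58.70000076293945], [503.1000061035156, 97.0]]
knob 472 (array([505.94051519, -19.85952731, 204.5902492 ]), np.float64(1.5574779345361545))
block 1330 76.31873660502004 ((692.0942993164062, -87.82147216796875), (162.34896850585938, 58.53461456298828), 82.11416625976562) [683.23447196 -75.52240044  76.31873661]
```

```bash
cat >> h.py <<'E'
O=np.array([550.2,-60.3,0]); yaw=np.deg2rad(-13.3)
C=np.array([[np.cos(yaw),-np.sin(yaw),0],[np.sin(yaw),np.cos(yaw),0],[0,0,1]])
GO=18.7
def knob(f,s):
    a=f-.283;b=s+.142
    return np.array([195*np.cos(b)*np.sin(a),195*np.sin(b),20+195*np.cos(b)*np.cos(a)])
def tool(f,s,mode=0,back=0,off=np.zeros(3)):
    k=knob(f,s); z=-(k-[0,0,20])/195
    ref=[np.array([0,1.,0]),np.array([0,-1.,0]),np.array([1.,0,0]),np.array([-1.,0,0])][mode]
    x=ref-z*(ref@z); x/=np.linalg.norm(x); y=np.cross(z,x)
    R=C@np.c_[x,y,z]
    return O+C@k+off+R[:,2]*(GO-back), R
E
python3 - <<'E'
from h import *
from workcell import *
print(np.round(read_state()['tool_rot'],2).tolist())
kt=C.T@(np.array([507.5,-20.3,205.4])-O); print('knob clamp',kt,'a',np.arctan2(kt[0],kt[2]-20)+.283,'b',np.arcsin(kt[1]/195)-.142)
for m in range(4):
    for fs in [(0,0,80),(0,0,0),(.283,0,0),(.283,-.284,0),(.566,-.284,0),(.566,0,0),(.566,0,80)]:
        p,R=tool(*fs[:2],m,fs[2]); q=inverse_kinematics(p,R); print(m,fs,None if q is None else np.round(q,2).tolist())
for n in('top','side'):
    P=cloud(load(n+'0.npz')); m=(P[...,2]>150)&(P[...,0]>0)&(P[...,0]<1000)&(abs(P[...,1])<900)
    k,l,st,ce=cv2.connectedComponentsWithStats(m.astype(np.uint8))
    for i in range(1,k):
        if st[i,4]>60: q=P[l==i]; print(n,st[i,4],np.nanmin(q,0).round(),np.nanmax(q,0).round())
E
```

```text
[[0.24, -0.97, -0.0], [-0.97, -0.24, 0.0], [-0.0, 0.0, -1.0]]
knob clamp [-50.75672736  29.10403113 205.4       ] a 0.015778826818191316 b 0.0078111917846512
0 (0, 0, 80) [0.56, 0.28, -0.99, 2.06, 0.68, 0.89, 0.5]
0 (0, 0, 0) [0.41, 0.4, -0.79, 2.11, 0.86, 0.76, 0.35]
0 (0.283, 0, 0) [0.46, 0.6, -0.84, 1.77, 0.63, 1.12, 0.71]
0 (0.283, -0.284, 0) [0.71, 0.56, -0.81, 1.81, 0.33, 0.91, 1.13]
0 (0.566, -0.284, 0) [0.61, 0.8, -0.8, 1.44, 0.33, 1.34, 1.12]
0 (0.566, 0, 0) [0.4, 0.83, -0.82, 1.4, 0.54, 1.49, 0.89]
0 (0.566, 0, 80) [0.37, 0.8, -0.84, 1.24, 0.52, 1.65, 0.93]
1 (0, 0, 80) [-0.8, 0.19, 0.6, 2.12, 0.23, 0.69, -2.21]
1 (0, 0, 0) [-0.71, 0.37, 0.6, 2.17, 0.08, 0.46, -2.05]
1 (0.283, 0, 0) [0.13, 0.49, -0.35, 1.78, 0.36, 0.98, -2.2]
1 (0.283, -0.284, 0) [0.29, 0.46, -0.22, 1.83, -0.06, 0.84, -1.67]
1 (0.566, -0.284, 0) [0.23, 0.69, -0.13, 1.46, -0.09, 1.26, -1.66]
1 (0.566, 0, 0) [0.04, 0.71, -0.15, 1.42, 0.15, 1.34, -1.93]
1 (0.566, 0, 80) [0.05, 0.69, -0.2, 1.26, 0.16, 1.52, -1.94]
2 (0, 0, 80) [0.59, 0.29, -1.03, 2.06, 0.69, 0.9, -1.04]
2 (0, 0, 0) [0.38, 0.39, -0.76, 2.12, 0.8
[... 372 characters left out ...]
, 1.0, 2.0]
3 (0, 0, 0) [0.72, 0.61, -1.27, 2.1, 1.09, 1.03, 1.78]
3 (0.283, 0, 0) [0.68, 0.81, -1.27, 1.76, 0.9, 1.35, 2.07]
3 (0.283, -0.284, 0) [-0.61, 0.83, 1.23, 1.88, -0.99, 1.21, -2.36]
3 (0.566, -0.284, 0) [-0.43, 1.06, 1.22, 1.5, -0.95, 1.61, -2.46]
3 (0.566, 0, 0) [0.58, 1.03, -1.28, 1.39, 0.85, 1.71, 2.21]
3 (0.566, 0, 80) [0.52, 0.97, -1.28, 1.23, 0.8, 1.83, 2.27]
top 5593 [898. 283. 150.] [1000.  480.  271.]
top 603 [491. -38. 151.] [527.  -4. 226.]
side 4244 [ 524. -900.  150.] [ 714. -711.  261.]
side 502 [ 791. -788.  150.] [ 863. -705.  225.]
side 285 [ 151. -676.  243.] [ 177. -624.  340.]
side 587 [489. -30. 151.] [522.  -1. 224.]
side 461 [897. 297. 150.] [975. 367. 204.]
```

```bash
python3 - <<'E'
from h import *
from workcell import *
s=read_state(); p=np.array(s['eef_pos']); movel(p+[0,0,60])
p,R=tool(.016,.008,2,90); movep(p,R)
p,R=tool(.016,.008,2,0); print(movel(p,max_speed=80,guard=15))
s=read_state(); print(s['time'],s['ft_force'],s['eef_pos'],p)
for n in('side','top'):
    c=camera(n); cv2.imwrite(f'pics/{n}1.png',c['image'])
E
```

```text
False
4.3917 [-0.0413964  -0.38920732 -0.210997  ] [511.63717886 -23.94739742 188.53757122] [511.50195577 -24.08012445 188.14360525]
```

View pics/side1.png

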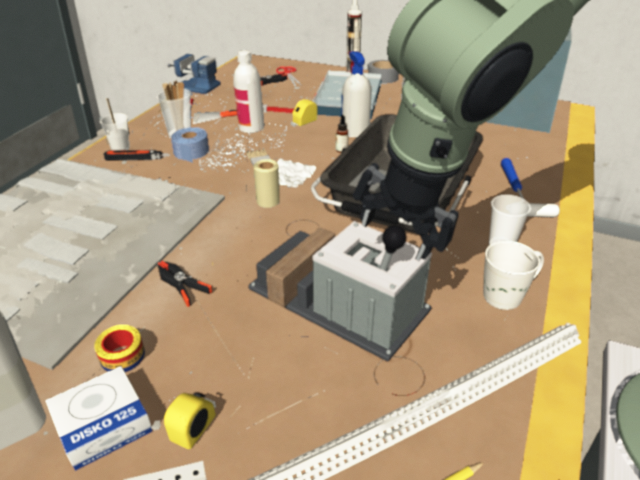

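The knob, at (396,238), sits between the open fingers and there was no contact on the way down. I'll close the fingers and drive the first leg.

```bash
cat >> h.py <<'E'
def joints_from(p,R):
    k=C.T@(np.array(p)-np.array(R)[:,2]*GO-O)-[0,0,20]
    return np.arctan2(k[0],k[2])+.283, np.arcsin(np.clip(k[1]/195,-1,1))-.142, np.linalg.norm(k)
def leg(a,b,n=4,guard=20,v=80):
    from workcell import movel,read_state
    for t in np.linspace(0,1,n+1)[1:]:
        f,s=np.array(a)+t*(np.array(b)-a)
        p,R=tool(f,s,2); g=movel(p,R,max_speed=v,guard=guard)
        st=read_state(); print(round(st['time'],2),'cmd',round(f,3),round(s,3),'is',np.round(joints_from(st['eef_pos'],st['tool_rot']),3),'F clamp',np.round(C.T@np.array(st['ft_force']),1),'gap',round(st['finger_gap'],1),g)
        if g: return True
    return False
E
python3 - <<'E'
from h import *
from workcell import *
clamp(); s=read_state(); print(s['time'],s['finger_gap'],s['ft_force'],joints_from(s['eef_pos'],s['tool_rot']))
if s['finger_gap']>20: leg((.016,.008),(.283,0.0))
E
```

```text
5.0333 33.053102025732294 [-3.67050203  0.33357635  5.85186688] (np.float64(0.016897122481183302), np.float64(0.009409596387239039), np.float64(195.30453889284644))
5.33 cmd 0.083 0.006 is [8.60000e-02 9.00000e-03 1.95246e+02] F clamp [-2.5  1.3  7.6] gap 33.4 False
5.62 cmd 0.149 0.004 is [1.53000e-01 7.00000e-03 1.95191e+02] F clamp [-2.1  1.1  7.5] gap 33.1 False
5.91 cmd 0.216 0.002 is [2.19000e-01 5.00000e-03 1.95142e+02] F clamp [-0.8  0.9  8. ] gap 33.3 False
6.2 cmd 0.283 0.0 is [2.86000e-01 3.00000e-03 1.95113e+02] F clamp [0.2 0.7 7.5] gap 33.3 False
```

```bash
python3 - <<'E'
from h import *
from workcell import *
if not leg((.283,0.0),(.283,-.284)):
    wait(.15)
    c=camera('side'); cv2.imwrite('pics/side2.png',c['image'])
    leg((.283,-.284),(.45,-.284),2)
E
```

```text
6.51 cmd 0.283 -0.071 is [ 2.84000e-01 -7.60000e-02  1.95172e+02] F clamp [-0.3 -0.5  5.5] gap 33.4 False
6.82 cmd 0.283 -0.142 is [ 2.84000e-01 -1.48000e-01  1.95168e+02] F clamp [-0.6 -0.8  6. ] gap 33.3 False
7.12 cmd 0.283 -0.213 is [  0.285  -0.219 195.18 ] F clamp [-0.4 -1.4  6.4] gap 33.4 False
7.43 cmd 0.283 -0.284 is [  0.285  -0.291 195.219] F clamp [-0.8 -1.1  7.8] gap 32.7 False
7.97 cmd 0.366 -0.284 is [  0.371  -0.284 195.124] F clamp [ 0.9 -1.9  8.4] gap 33.3 False
8.3 cmd 0.45 -0.284 is [  0.454  -0.284 195.073] F clamp [ 0.8 -2.3  7.9] gap 33.4 False
```

View pics/side2.png

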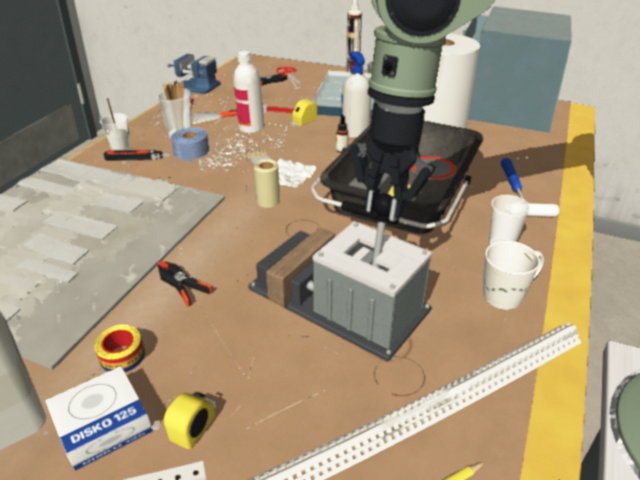

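The shaft is in the gripper, standing at the right end of the first cross slot at about (378,255), and the jaw has moved out. Forces are small, so I'll carry on.

```bash
python3 - <<'E'
from h import *
from workcell import *
if not leg((.45,-.284),(.566,-.284),3,v=60):
    wait(.15)
    c=camera('side'); cv2.imwrite('pics/side3.png',c['image'])
    leg((.566,-.284),(.566,0),5,v=60)
    wait(.1)
    for n in('side','top'):
        c=camera(n); cv2.imwrite(f'pics/{n}4.png',c['image'])
E
```

```text
8.56 cmd 0.489 -0.284 is [  0.492  -0.285 195.056] F clamp [ 0.7 -1.4  7.1] gap 33.3 False
8.82 cmd 0.527 -0.284 is [  0.531  -0.285 194.999] F clamp [ 0.6 -1.7  6.7] gap 33.1 False
9.07 cmd 0.566 -0.284 is [  0.569  -0.285 194.978] F clamp [ 0.7 -1.9  7.3] gap 33.5 False
9.59 cmd 0.566 -0.227 is [  0.567  -0.225 195.012] F clamp [ 1.8 -0.3  3.8] gap 33.5 False
9.91 cmd 0.566 -0.17 is [ 5.67000e-01 -1.71000e-01  1.94996e+02] F clamp [1.7 0.3 5. ] gap 33.3 False
10.22 cmd 0.566 -0.114 is [ 5.67000e-01 -1.16000e-01  1.94944e+02] F clamp [1.8 1.2 6.9] gap 33.5 False
10.54 cmd 0.566 -0.057 is [ 5.67000e-01 -6.00000e-02  1.94926e+02] F clamp [1.7 0.7 5.8] gap 33.1 False
10.86 cmd 0.566 0.0 is [ 5.67000e-01 -3.00000e-03  1.94902e+02] F clamp [1.6 1.8 6.2] gap 33.1 False
```

```bash
python3 -c "
import cv2,numpy as np
a=cv2.imread('pics/side3.png')[180:380,230:450];b=cv2.imread('pics/side4.png')[180:380,230:450]
cv2.imwrite('pics/s34.png',cv2.resize(np.hstack([a,b]),None,fx=1.8,fy=1.8))"
```

```text
(no output)
```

View pics/s34.png

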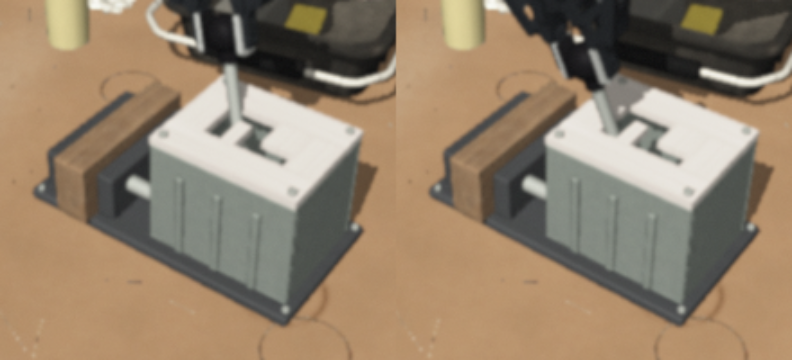

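The left frame shows the shaft at the right end of the far slot. The right frame shows it in the far-left notch, with the block flat between the closed jaws. I'll release and back off along the shaft.

```bash
python3 - <<'E'
from h import *
from workcell import *
open_gripper(); s=read_state(); print(s['time'],s['ft_force'],s['finger_gap'])
p,R=tool(.566,0,2,100); print(movel(p,R,max_speed=100,guard=15))
s=read_state(); p=np.array(s['eef_pos']); print(p)
try: movel(p+C@[-130,-200,60],max_speed=200)
except PlanningError as e: print(e)
for n in('side','top'):
    c=camera(n); cv2.imwrite(f'pics/{n}5.png',c['image']); np.savez(n+'5.npz',**c)
    P=cloud(c); im=c['image'].astype(int); z=P[...,2]
    q=(P-O)@C
    kb=(z>180)&(z<240)&(im.max(2)<75)&(np.hypot(q[...,0]-54,q[...,1]-28)<40)
    if kb.sum()>20:
        x,e=sphere(P[kb]); k=C.T@(x-O); print(n,'knob',k,e,'fore',np.arctan2(k[0],k[2]-20)+.283,'across',np.arcsin(k[1]/195)-.142)
    bk=(z>71)&(z<95)&(q[...,0]>100)&(q[...,0]<200)&(abs(q[...,1])<110)
    print(n,'block',bk.sum(),np.nanmedian(z[bk]),cv2.minAreaRect(q[bk][:,:2].astype(np.float32)))
print(read_state()['time'])
E
```

```text
11.6167 [-0.63541142 -0.40944476 -0.29738763] 85.39433185052535
False
[633.26767363 -39.95969565 282.08530424]
side knob [ 51.83192479  26.98234996 203.41020784] 1.8040920291604785 fore 0.5584190612432317 across -0.003183571799476037
side block 1232 76.50849257224468 ((150.8378448486328, 3.9499893188476562), (161.6219482421875, 38.97540283203125), 89.85760498046875)
top knob [ 55.72856045  26.64652222 205.49165033] 1.6219525881067212 fore 0.5748576908501469 across -0.004922282649815757
top block 2285 78.30524383636646 ((154.99566650390625, 2.7420806884765625), (160.868896484375, 37.620567321777344), 89.56212615966797)
14.25
```

View pics/top5.png

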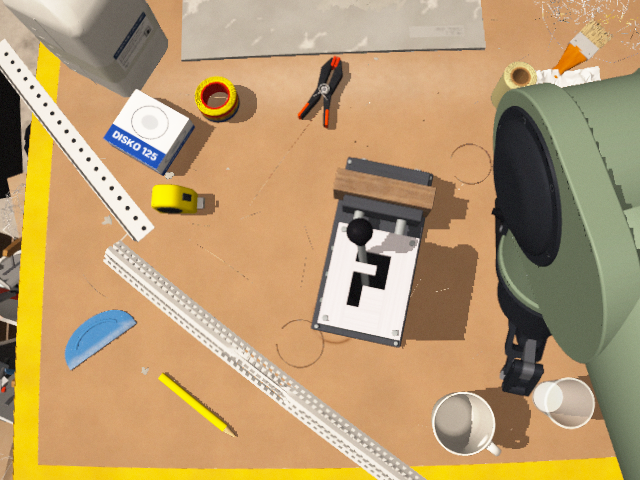

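View pics/side5.png

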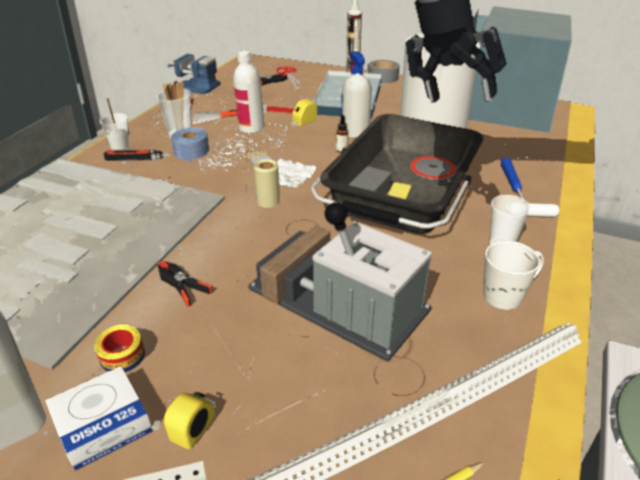

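The top view has the knob at (359,231), in the far-left notch, and the block square at (383,189). The arm is well clear in both views, so I'm handing in.

```bash
python3 -c "
from workcell import *
print(finish_job())"
```

```text
the job is handed in; nothing more can be done
None
```

The clamp is closed: I took the lever through the slot (forward, right, forward, left) into the far-left notch, released it and backed the arm clear. I handed the job in after about 14 s; `finish_job()` gave no verdict.

**On the way:**
- While the lever was held, the force on the tool stayed under about 10 N and no guard tripped.
- Tool readings at the two right-hand ends were fore 0.285 / across -0.291 rad and fore 0.569 / across -0.285 rad.

**Last checks after release:**

| | Top camera | Side camera | Required |
|---|---|---|---|
| lever_fore (rad) | 0.575 | 0.558 | > 0.50 |
| lever_across (rad) | -0.005 | -0.003 | > -0.08 |
| block centre x (mm) | 155 | 151 | 147 to 162 |
| block centre y (mm) | 3 | 4 | -50 to 50 |
| block top z (mm) | 78.3 | 76.5 | 71 to 85 (from centre z 38 to 52) |
| block out of square (rad) | < 0.01 | < 0.01 | < 0.07 |

- **Camera disagreement:** the two cameras differ by about 4 mm in x, for both knob and block. Either reading is within the limits.
- **Grip gap:** it read 33 mm on the 36 mm ball, so the pads probably sat slightly off its middle, but the grip held.
- **Not measured directly:** I judged jaw travel from the lever angle and the pictures, and the lever being still from its light friction. I judged that the block was upright from its level top height and the pictures.

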